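Dip the reservoir's level tube and set its marker

TASK

Take the red-handled dip rod from its wooden stand and push it down the reservoir's grey level tube, past the stiff wiper inside, until it bottoms and you feel the spring seat at the bottom give way well; press gently, with less than 25 N, and let it go so that it stands on the bottom. Then slide the yellow marker pin until its top is level with the top of the rod, so that it shows the rod's exposed length, and let go, leaving the rod in the tube and everything else on the bench where it was.

Things in the scene. Friction and masses are not known exactly. Their poses are not given: they have to be found in the camera images.
- reservoir: Green plastic watering reservoir, a closed box 140 x 260 mm, 85 mm high, fixed to the bench; origin at the centre of its underside, x and y along its short and long sides, z up. The grey level tube comes out of its lid 70 mm to its -y side, the yellow marker pin 70 mm to its +y side.
- tube_mouth (a point): Centre of the mouth of the upright grey level tube, at its rim, 110 mm above the bench. The mouth is a funnel 29 mm wide that narrows over 7 mm to a round blind bore of 16.5 mm. A stiff rubber wiper disc lies in the bore 18 to 38 mm below the rim: it stops a rod that is merely dropped in, slides down ahead of a pushed rod against about 4 N and stays where it is pushed. The bore ends 60 to 95 mm below the rim (it differs from run to run and cannot be seen) on a spring seat.
- seat (a joint): Spring seat on the floor of the bore: 0 at rest, grows as it is pressed down, 0.003 m at its hard stop. It takes about 4 N per mm (12 N at the stop) on top of the wiper's 4 N. When the rod is pushed fully home the seat should give by about half its travel; when let go, the seat lifts the rod again by what it gave, and the rod then stands on it by its weight, which is the rod's proper resting place.
- rod: Dip rod, loose, 0.12 to 0.18 kg, standing upright in the wooden stand: a steel shank 14 mm in diameter and 127 mm long with black rings, and on top a red square handle 22 x 22 mm, 45 mm high; 170 mm in all. Origin at the centre of its lower end, z up along the rod, x and y square to the handle's flats.
- rod_mid (a point): Point on the dip rod's axis half-way along it, 85 mm above its lower end. The centre of the red handle is 62.5 mm above this point.
- rod_top (a point): Centre of the top face of the dip rod's red handle, 170 mm above its lower end.
- rod_tip (a point): Centre of the dip rod's lower end.
- marker_top (a point): Centre of the top face of the yellow marker pin's knob, a block 20 x 20 mm and 26 mm high on a 10 mm steel stem, its flats along the reservoir's x and y. It slides straight up and down (top face 140 to 225 mm above the bench) against about 3 N of friction and stays where it is left.
- stand: Wooden block 70 x 170 x 60 mm fixed to the bench, origin at the centre of its underside. The dip rod stands in its hole 45 mm to its -y side, its lower end 12 mm above the bench; a dibber stands in its hole 50 mm to its +y side.
- dibber_mid (a point): Light wooden dibber, 115 mm long, standing in the stand beside the dip rod; point half-way up. Not needed.
- pot_a: Terracotta pot, 90 mm wide, 80 mm high, origin under its centre. Not needed.
- pot_b: Terracotta pot, 74 mm wide, 65 mm high, origin under its centre. Not needed.
- spray: Green bottle with white cap, 70 mm wide, 170 mm high, origin under its centre. Not needed.
- feed_jar: White jar with green lid, 72 mm wide, 85 mm high, origin under its centre. Not needed.
- scoop: Steel scoop with wooden handle, 270 mm long, lying on the bench near the robot; origin near its neck. Not needed.
Things that resemble listed ones, but are neither listed nor needed, are in the scene too. What is shaped like the rod but blue or green is not meant.

How it is judged (in metres and radians):
On the way, in this order (a step that is already met when the one before it is completed fails the run):
1. the dip rod stands in the tube and is pressed onto the bottom so that the spring seat gives by at least 1.2 mm (horizontal distance between rod_tip and tube_mouth below 0.006 m and z of rod_tip in the frame of tube_mouth below -0.05 m and angle between rod_mid's own z axis and vertical below 0.12 rad and value of joint seat above 0.0012 m), for 0.2 s.
2. the rod is let go, still standing on the seat, and the marker's top is level with the rod's top within 4 mm (horizontal distance between rod_tip and tube_mouth below 0.006 m and z of rod_tip in the frame of tube_mouth below -0.05 m and angle between rod_mid's own z axis and vertical below 0.12 rad and value of joint seat above 0.00012 m and z of marker_top in the frame of rod_top between -0.004 and 0.004 m and contact force between the fingers and rod below 0.2 N), for 0.2 s.
At the end, for the whole second after the job is handed in: The dip rod stands upright in the level tube, released, its lower end resting on the spring seat at the bottom (its weight presses the seat a little), and the top of the yellow marker is level with the top of the rod within 4 mm (all of step 2); the robot touches nothing.
It fails at once if the dip rod presses on the reservoir or its tube with more than 25 N (contact force between rod and reservoir above 25 N).
It fails at once if a thing that is not needed (dibber, pots, bottle, jar, scoop) is moved by more than 30 mm (distance of any of dibber_mid, pot_a, pot_b, spray, feed_jar, scoop from where it was at the start of the episode above 0.03 m).
It also fails if it takes over 67 s, if anything falls off the work surface, if the arm or the gripper's body presses on something with over 40 N, if the wrist force passes 120 N, or if a joint passes its speed limit or range.

ROBOT

A 6-joint arm with a two-finger parallel gripper is mounted at the origin on the work surface. World frame = base frame: x ahead of the robot, y to its left, z up, the work surface at z = 0. Lengths are in mm, angles in rad, forces in N, time in s.
With the tool pointing down it reaches from about 350 to 800 mm from the base axis. Payload 7.3 kg.
Tool frame: the origin (TCP) lies at the very end of the fingers, on their centre line; the grasp point (between the pads) lies ctrl.hold_point_z behind it (ctrl.hold_point_z is the distance from the TCP to the grasp point, in mm); z points along the fingers, y is the line along which they close (so a half turn about z gives the same grasp; the last joint's range is limited). The gripper opens to 85 mm and grips with 20 to 120 N. Pads are 22 mm wide; open, the fingers measure 114 mm over their backs; the gripper's body (76 mm by 85 mm) begins 54 mm behind the grasp point. The pads swing forward as they close: fully open they stand 13 mm farther back than shut.
Start: joints at [-1.282, 0.342, 1.524, -0, 1.275, -0.146], TCP at [221.169, -476.16, 231.322] pointing down, gripper open.
Joint ranges: [-2.53, 2.53], [-0.77, 2.02], [0.04, 2.7], [-1, 4.14], [0.28, 2.66], [-3.11, 3.11]. Speed limits (rad/s): [2.57, 2.57, 3.14, 3.14, 3.14, 3.14].

INTERFACE

Orientations are given as [roll, pitch, yaw] about the fixed x, y, z axes, in that order (R = Rz(yaw) Ry(pitch) Rx(roll)).
In Python, from bench import ctrl, command_gripper, eyes, models, telemetry gives the robot as it stands. Calls block until the motion is done:
- ctrl.move_to(position, orientation): joint-space move of the TCP to a pose.
- ctrl.move_l(position, max_speed=150, rot=None, until_force=None): straight line of the TCP; rot=None keeps the orientation; max_speed is the mean speed in mm/s. With until_force (N) it stops when the force on the tool has changed by that much, and returns True; else False.
- ctrl.move_j(angles): joint-space move.
- command_gripper(opening): finger opening in mm; the grip force is fixed at half the most; returns when the fingers have stopped.
- ctrl.hold(seconds).
- ctrl.ik(position, orientation): joint angles nearest the present ones, or None.
- eyes.read_camera(name): name is "side" or "top" or "wrist"; returns a dict with "pixels" (384x512x3 uint8, red, green, blue), "range_z" (384x512 float32, mm along the optical axis (not along the pixel's ray), 0 where there is no reading), "intrinsics" (3x3 intrinsics, pixels), "dist_coeffs" ([k1, k2, p1, p2, k3] as OpenCV has them; the pictures are not rectified), "camera_from_world" (4x4, takes a point from world to camera coordinates). Camera axes: x right, y down, z forward; pixel columns grow to the right and rows downward; lengths in mm; the calibration is good to about 2 mm. A picture is of the moment at which its call begins.
A pose or a line that the arm cannot do raises ctrl.PlanningError and nothing moves.
- ctrl.finish_job(): hands the job in; it is judged then, once.
Trained networks look in a picture, given as the dict that the camera call returned (one of the last four; its "shot" number tells which), for a name from the list of things; names that differ only in an ending like _2 or _b are one class to them, and where a whole thing is asked for, a point or a joint stands for the part that bears it (a point fixed in the world has none). Each returns a list of dicts, best first, with "confidence" (0 to 1); they miss things now and then, are a little off and sometimes report something else, mostly with a low value. They report only what shows in the picture. A call takes as long as a camera call. They do not tell look-alikes from the thing itself.
- models.silhouettes(picture, name): "pixels" (384x512 bool, what is visible of it) and "extent" ([left, top, right, bottom] in pixels, round what is visible of it).
- models.mark_of(picture, name): "location" ([column, row] in pixels: a listed point, or the origin of a listed thing).
Readings, each from a call of its own:
- telemetry.read_t(): time.
- telemetry.read_joint_positions(): joint angles.
- telemetry.read_joint_velocities(): joint speeds.
- telemetry.read_joint_torque(): joint torques, N m.
- telemetry.read_eef_pos(): TCP position.
- telemetry.read_tool_rot(): TCP orientation.
- telemetry.read_wrist_force(): force on the tool from outside, world axes, zero at the start.
- telemetry.read_torque(): the same for the moment, N m.
- telemetry.read_gripper_width(): finger opening in mm.
- telemetry.read_finger_force(): force on a finger pad.
Only numpy, scipy, OpenCV 4.12 (cv2) and the standard library are available. Lean on these libraries where they do the work, as an engineer would, in place of code of your own. Each camera call takes 0.05 s, during which the arm holds its last target. There are 200 camera calls.

## Working session

There is one attempt and no reset: what is moved stays moved. The work goes in short steps, each a Python script; the robot and the scene stay as the last script left them, time stands still between calls to the robot, and variables do not carry over. Pictures are saved under pics/ and viewed, at most 10 in all, crops included, and the job is handed in when it is done.

```bash
mkdir -p pics; cat > h.py <<'E'
from bench import ctrl, command_gripper, eyes, models, telemetry
import numpy as np, cv2
def save(p,n): cv2.imwrite('pics/'+n+'.png',cv2.cvtColor(p['pixels'],cv2.COLOR_RGB2BGR))
def toworld(p,uv,z):
    """z: depth mm arrays along axis"""
    uv=np.asarray(uv,float).reshape(-1,1,2); z=np.asarray(z,float).reshape(-1,1)
    n=cv2.undistortPoints(uv,np.array(p['intrinsics']),np.array(p['dist_coeffs'])).reshape(-1,2)
    c=np.hstack([n*z,z,np.ones_like(z)])
    return (np.linalg.inv(p['camera_from_world'])@c.T).T[:,:3]
def ray_at(p,uv,h):
    a,b=toworld(p,[uv,uv],[100,1000]); return a+(b-a)*(h-a[2])/(b[2]-a[2])
def cloud(p,mask):
    m=mask&(p['range_z']>0); v,u=np.nonzero(m)
    return toworld(p,np.c_[u,v],p['range_z'][m])
E
python3 - <<'E'
from h import *
print(ctrl.hold_point_z, telemetry.read_tool_rot())
ims=[]
for c in ['top','side']:
    p=eyes.read_camera(c); ims.append(p['pixels'])
    for n in ['rod','marker_top','reservoir','stand']:
        for s in models.silhouettes(p,n)[:3]:
            w=cloud(p,s['pixels'])
            print(c,n,round(s['confidence'],2),s['extent'],np.percentile(w,[5,50,95],axis=0).round(0).tolist() if len(w) else None)
    for n in ['tube_mouth','rod_top','marker_top']:
        for s in models.mark_of(p,n)[:3]: print(c,n,s)
    save(p,c)
E
```

```text
18.700000000000003 [-3.14005956e+00 -2.13839219e-04  4.34764213e-01]
top rod 0.55 [139.1, 244.6, 156.5, 261.1] [[429.0, 265.0, 64.0], [439.0, 272.0, 167.0], [448.0, 287.0, 172.0]]
top rod 0.48 [225.7, 165.6, 238.5, 186.4] [[626.0, 41.0, 26.0], [634.0, 51.0, 167.0], [646.0, 62.0, 172.0]]
top marker_top 0.66 [299.6, 211.6, 307.1, 224.9] [[517.0, -134.0, 138.0], [526.0, -126.0, 157.0], [534.0, -117.0, 162.0]]
top reservoir 0.76 [271.5, 187.6, 375.1, 269.2] [[423.0, -304.0, 80.0], [502.0, -192.0, 85.0], [582.0, -78.0, 92.0]]
top stand 0.6 [149.5, 185.2, 213.9, 227.5] [[530.0, 118.0, 46.0], [565.0, 196.0, 60.0], [610.0, 271.0, 63.0]]
top stand 0.39 [230.3, 230.2, 257.2, 324.7] [[250.0, 8.0, 7.0], [325.0, 29.0, 13.0], [487.0, 59.0, 24.0]]
top tube_mouth {'location': [347.3, 239.8], 'confidence': 0.84}
top rod_top {'location': [191.4, 202.8], 'confidence': 0.68}
top rod_top {'location': [142.3, 256.6], 'confidence': 0.61}
top rod_top {'location': [230.8, 177.6], 'confidence': 0.59}
top marker_top {'location': [297.8, 215.3], 'confidence': 0.58}
top marker_top {'location': [192.7, 202.6], 'c
[... 256 characters left out ...]
, [440.0, 117.0, 124.0], [452.0, 125.0, 169.0]]
side rod 0.69 [223.4, 183.7, 231.2, 234.8] [[624.0, 49.0, 25.0], [632.0, 58.0, 134.0], [640.0, 66.0, 168.0]]
side reservoir 0.73 [266.4, 169.4, 369.6, 235.3] [[406.0, -285.0, 9.0], [479.0, -146.0, 82.0], [584.0, -55.0, 96.0]]
side stand 0.56 [173.8, 236.9, 249.6, 295.5] [[521.0, 128.0, 6.0], [555.0, 222.0, 58.0], [608.0, 284.0, 62.0]]
side tube_mouth {'location': [342.1, 173.6], 'confidence': 0.73}
side rod_top {'location': [221.6, 206.4], 'confidence': 0.91}
side rod_top {'location': [226.3, 183.6], 'confidence': 0.67}
side rod_top {'location': [227.3, 259.3], 'confidence': 0.63}
side marker_top {'location': [299.1, 173.2], 'confidence': 0.69}
```

View pics/top.png

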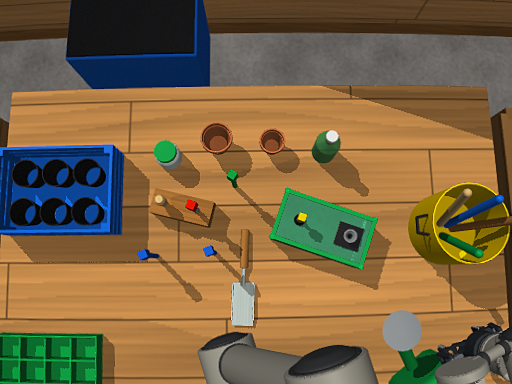

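View pics/side.png

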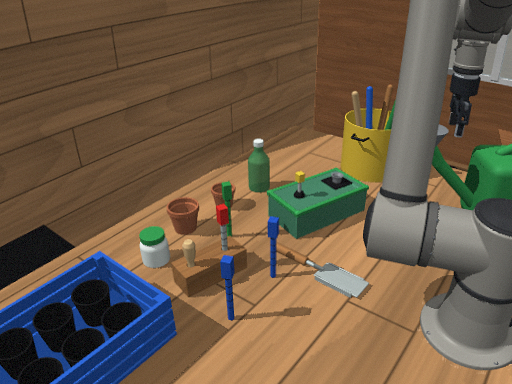

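The top view shows four rod-shaped things: a red one in the stand at (191,205), blue ones at (142,255) and (209,251), and a green one at (232,175). The red one in the wooden stand fits the description; the side view shows it at about (223,215). The tube mouth is at about (348,237) and the yellow marker at (302,217).

```bash
python3 - <<'E'
from h import *
p=eyes.read_camera('top')
print(telemetry.read_t())
I=p['pixels'].astype(int); R,G,B=I[...,0],I[...,1],I[...,2]
red=(R>150)&(G<70)&(B<70); red[:, :150]=0; red[:,260:]=0;red[230:]=0;red[:170]=0
yel=(R>180)&(G>150)&(B<90); yel[:,:280]=0; yel[:,330:]=0
for n,m in [('red',red),('yel',yel)]:
    w=cloud(p,m); t=w[w[:,2]>np.percentile(w[:,2],60)-6]
    print(n,len(w),np.median(w[:,2]),w[:,2].max(),t.mean(0).round(1),t.min(0).round(),t.max(0).round())
print('mouth',ray_at(p,models.mark_of(p,'tube_mouth')[0]['location'],110), ray_at(p,[349,236],110))
s=models.silhouettes(p,'reservoir')[0]; w=cloud(p,s['pixels']); w=w[(w[:,2]>78)&(w[:,2]<92)]
r=cv2.minAreaRect(w[:,:2].astype(np.float32)); print('res',r)
s=models.silhouettes(p,'stand')[0]; w=cloud(p,s['pixels']); w=w[(w[:,2]>52)&(w[:,2]<68)]
print('stand',cv2.minAreaRect(w[:,:2].astype(np.float32)))
cv2.imwrite('pics/crop.png',cv2.resize(cv2.cvtColor(p['pixels'][140:280,130:390],cv2.COLOR_RGB2BGR),None,fx=3,fy=3,interpolation=cv2.INTER_CUBIC))
E
```

```text
0.85
red 70 181.64924122643822 185.9948984108246 [560.9 155.6 181.6] [551. 144. 177.] [571. 169. 186.]
yel 500 -0.2654965462331802 164.64240274739632 [ 388.2 -138.9   16.9] [ 305. -216.   -6.] [948. -73. 165.]
mouth [ 476.99121205 -260.02960239  110.        ] [ 478.69562505 -254.73081992  110.        ]
res ((503.3321228027344, -192.58901977539062), (266.2380065917969, 146.5788116455078), 70.15776824951172)
stand ((571.7161254882812, 199.46734619140625), (172.18333435058594, 70.38618469238281), 75.72077941894531)
```

View pics/crop.png

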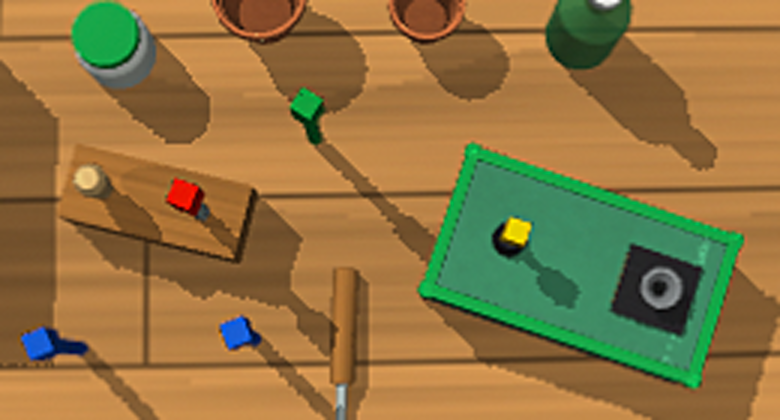

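The crop at (185,195) confirms the red square handle, standing in the wooden stand beside the pale dibber. The marker knob is at (516,232) and the funnel mouth at (662,288). I'll go above the rod and look from close by.

```bash
python3 - <<'E'
from h import *
ctrl.move_to([560.8,155.7,300],[np.pi,0,1.32])
p=eyes.read_camera('wrist'); save(p,'w1')
print(telemetry.read_t(),telemetry.read_joint_positions())
I=p['pixels'].astype(int); R,G,B=I[...,0],I[...,1],I[...,2]
w=cloud(p,(R>120)&(G<70)&(B<70)); print(len(w),w.min(0),w.max(0))
t=w[abs(w[:,2]-182)<6]
print(cv2.minAreaRect(t[:,:2].astype(np.float32)),t.mean(0))
for s in models.mark_of(p,'rod_top'): print(s,ray_at(p,s['location'],182))
E
```

```text
3.6 [ 1.37683227e-01  4.09905585e-01  1.23306671e+00 -1.82836821e-04
  1.49875787e+00  3.89908259e-01]
897 [546.64949811 -91.35152117  -2.36973721] [801.70427945 166.7660922  183.56778693]
((559.3399047851562, 153.2991485595703), (21.855764389038086, 21.691261291503906), 68.67060852050781) [559.68948495 154.16172946 181.37796388]
{'location': [75.1, 82.9], 'confidence': 0.85} [442.10407939 274.68829005 182.        ]
{'location': [358.3, 262.5], 'confidence': 0.81} [633.65013444  60.26459891 182.        ]
{'location': [254.7, 191.4], 'confidence': 0.62} [557.77213267 151.39208898 182.        ]
{'location': [151.1, 253.7], 'confidence': 0.61} [450.20793859 117.01104636 182.        ]
```

View pics/w1.png

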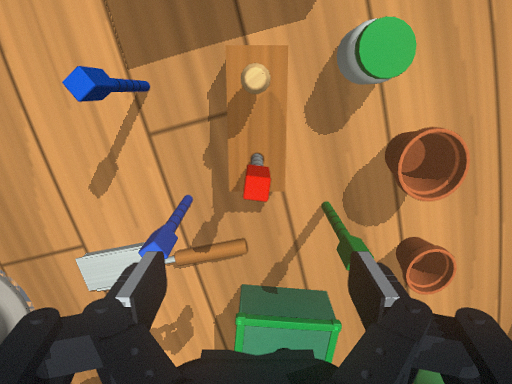

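The wrist view shows the red handle at (257,185), square to the gripper within about 7°, with room for the fingers on both sides. Next: grasp, lift, and look at the tube from an offset position.

```bash
python3 - <<'E'
from h import *
rot=[np.pi,0,1.199]
ctrl.move_to([559.5,153.8,230],rot)
ctrl.move_l([559.5,153.8,143],max_speed=80)
f0=telemetry.read_wrist_force(); command_gripper(0)
print('w',telemetry.read_gripper_width(),telemetry.read_eef_pos())
ctrl.move_l([559.5,153.8,333],max_speed=120)
ctrl.hold(.3); print('w',telemetry.read_gripper_width(),telemetry.read_wrist_force()-f0,telemetry.read_t())
# tube look: offset from tube so rod does not hide it
x=np.array([np.cos(1.199),np.sin(1.199)])
for d in (90,-90):
    print(d,ctrl.ik([478+d*x[0],-257+d*x[1],333],rot))
ctrl.move_to([478-60*x[0],-257-60*x[1],333],rot)
p=eyes.read_camera('wrist'); save(p,'w2')
for n in('tube_mouth','rod_tip','marker_top'):
  for s in models.mark_of(p,n)[:2]: print(n,s,ray_at(p,s['location'],110))
print(telemetry.read_t(),telemetry.read_eef_pos(),telemetry.read_joint_positions())
E
```

```text
w 21.479631245620002 [559.66286718 153.76272786 143.21144955]
w 21.429457761675078 [-0.62806447 -0.57225597 -1.18386724] 7.9083
90 [-0.46903899  0.31286525  1.28835818  0.          1.54036923 -0.09724266]
-90 [-0.78996972  0.35617414  1.22603647  0.          1.55938205 -0.41817339]
tube_mouth {'location': [257.0, 114.4], 'confidence': 0.88} [ 475.87683055 -262.41076698  110.        ]
tube_mouth {'location': [257.1, 185.6], 'confidence': 0.22} [ 445.9568258  -339.78549572  110.        ]
rod_tip {'location': [255.3, 181.7], 'confidence': 0.9} [ 445.71101093 -334.51452303  110.        ]
9.85 [ 456.69646477 -312.18805462  333.02563301] [-7.38201374e-01  3.40836027e-01  1.24830513e+00  5.90259237e-05
  1.55243323e+00 -3.67823707e-01]
```

View pics/w2.png

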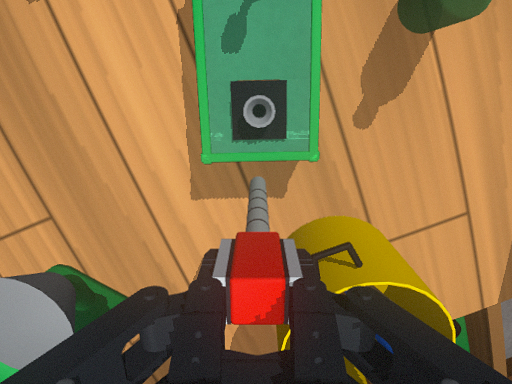

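The tube mouth ring is at about (259,111), and the rod is held straight in the pads with its tip at about (258,180). I'll fit the ring and compare the rod tip and mouth in this same view.

```bash
python3 - <<'E'
from h import *
p=eyes.read_camera('wrist'); I=p['pixels'].astype(int)
b=np.zeros(I.shape[:2],np.uint8); sub=I[85:136,236:284]; b[85:136,236:284]=(sub.min(2)>75)*255
n,l,st,ce=cv2.connectedComponentsWithStats(b); k=1+st[1:,4].argmax(); c=cv2.findContours((l==k).astype(np.uint8),0,1)[0][0]
e=cv2.fitEllipse(c); print(st[k],e); m=ray_at(p,e[0],110); print('mouth',m)
print('diam check',np.linalg.norm(ray_at(p,[e[0][0]+e[1][0]/2,e[0][1]],110)-ray_at(p,[e[0][0]-e[1][0]/2,e[0][1]],110)))
w=cloud(p,l==k); print(w.mean(0),w.min(0),w.max(0))
# shank: row-wise grey span above handle
for r in range(174,232,5):
    row=I[r]; g=(abs(row[:,0]-row[:,2])<25)&(row[:,0]>45); u=np.nonzero(g[240:280])[0]+240
    print(r,u.min() if len(u) else None,u.max() if len(u) else None,p['range_z'][r,258])
M=p['camera_from_world'];t=telemetry.read_eef_pos()
for d,z in((0,202),(0,270)):
    q=cv2.projectPoints(np.array([[t[0],t[1],z]]),cv2.Rodrigues(M[:3,:3])[0],M[:3,3],np.array(p['intrinsics']),np.array(p['dist_coeffs']))[0]; print('proj axis',z,q)
E
```

```text
[243  95  33  33 694] ((258.85357666015625, 110.69901275634766), (31.869354248046875, 32.09685134887695), 17.448606491088867)
mouth [ 479.14090842 -259.54343659  110.        ]
diam check 35.51583928153283
[ 478.83982297 -259.97648181  106.1918771 ] [ 459.95968022 -278.99886363   83.59146548] [ 497.77369255 -242.13581613  111.91116681]
174 None None 490.8433
179 252 263 271.35278
184 250 264 258.07858
189 250 265 243.01433
194 249 265 232.83575
199 249 265 221.14
204 249 266 213.36464
209 248 266 203.86717
214 248 267 194.40334
219 247 267 187.01837
224 247 267 180.20384
229 246 268 173.00116
proj axis 202 [[[257.22097893 182.75316505]]]
proj axis 270 [[[257.32613641 209.84920148]]]
```

```bash
python3 - <<'E'
from h import *
rot=[np.pi,0,1.199]; X,Y=479.1,-259.6; T=131.2
ctrl.move_l([X,Y,333],max_speed=100); ctrl.move_l([X,Y,T+122],max_speed=100); ctrl.hold(.3)
f0=telemetry.read_wrist_force()
for z in (105,98,92):
    hit=ctrl.move_l([X,Y,T+z],max_speed=25,until_force=6); e=telemetry.read_eef_pos()
    print(z,hit,e.round(1),(telemetry.read_wrist_force()-f0).round(1),telemetry.read_t())
    if hit: break
if not hit:
    hit=ctrl.move_l([X,Y,T+10],max_speed=20,until_force=8)
    print(hit,telemetry.read_eef_pos().round(1),'tip',telemetry.read_eef_pos()[2]-T,(telemetry.read_wrist_force()-f0).round(1),telemetry.read_gripper_width(),telemetry.read_t())
np.save('f0.npy',f0)
E
```

```text
105 False [ 479.2 -259.6  236.3] [-0.4  0.6 -0.2] 12.7167
98 False [ 479.  -259.5  229. ] [-0.5 -0.6 -0. ] 13.15
92 False [ 479.1 -259.6  223. ] [ 0.1 -0.1  0.4] 13.5417
True [ 479.2 -259.7  177.7] tip 46.50960162929317 [-1.6 -0.4  7. ] 21.039652887156063 15.8083
```

The rod entered cleanly and hit something at 63.5 mm depth, which is within the bottom range. Now fine steps to read the stiffness.

```bash
python3 - <<'E'
from h import *
X,Y=479.1,-259.6; f0=np.load('f0.npy'); z=telemetry.read_eef_pos()[2]
for i in range(10):
    ctrl.hold(.15); F=np.mean([telemetry.read_wrist_force()-f0 for _ in range(3)],0)
    print(round(z,2),telemetry.read_eef_pos()[2].round(2),F.round(1),telemetry.read_gripper_width().round(2),telemetry.read_t())
    if F[2]>10.2: break
    z-=.4; ctrl.move_l([X,Y,z],max_speed=10)
E
```

```text
Traceback (most recent call last):
AttributeError: 'float' object has no attribute 'round'
```

```bash
python3 - <<'E'
from h import *
X,Y=479.1,-259.6; f0=np.load('f0.npy'); z=telemetry.read_eef_pos()[2]
for i in range(10):
    ctrl.hold(.15); F=np.mean([telemetry.read_wrist_force()-f0 for _ in range(3)],0)
    print(round(z,2),round(telemetry.read_eef_pos()[2],2),F.round(1),round(telemetry.read_gripper_width(),2),telemetry.read_t())
    if F[2]>10.2: break
    z-=.4; ctrl.move_l([X,Y,z],max_speed=10)
E
```

```text
177.86 177.78 [0.1 0.2 6.4] 21.16 16.1083
177.46 177.68 [-0.7  0.1  6.7] 21.43 16.5083
177.06 177.41 [-1.3  0.3  8.7] 21.09 16.9083
176.66 177.28 [-1.3 -0.3  8.8] 21.6 17.3083
176.26 177.1 [-2.   0.4 10.6] 21.23 17.7083
```

```bash
python3 - <<'E'
from h import *
X,Y=479.1,-259.6; f0=np.load('f0.npy')
F=telemetry.read_wrist_force()-f0; print(F)
z=176.26
while F[2]<12 and z>175.3:
    z-=.4; ctrl.move_l([X,Y,z],max_speed=10); ctrl.hold(.1)
    F=np.mean([telemetry.read_wrist_force()-f0 for _ in range(3)],0); print(z,telemetry.read_eef_pos(),F)
ctrl.hold(.4); e=telemetry.read_eef_pos(); print('tip',e[2]-131.2,telemetry.read_wrist_force()-f0)
command_gripper(60); ctrl.hold(.2)
ctrl.move_l([X,Y,330],max_speed=120)
x=np.array([np.cos(1.199),np.sin(1.199)])
ctrl.move_l([X-40*x[0],Y-40*x[1],330],max_speed=120)
p=eyes.read_camera('wrist'); save(p,'w3'); print(telemetry.read_t(),telemetry.read_eef_pos())
I=p['pixels'].astype(int); R,G,B=I[...,0],I[...,1],I[...,2]
for n,m in (('rod',(R>120)&(G<70)&(B<70)),('mark',(R>170)&(G>140)&(B<90))):
    w=cloud(p,m); 
    if len(w)<20: continue
    w=w[w[:,2]>125]; print(n,len(w),np.percentile(w[:,2],[50,80,95]))
    h=np.percentile(w[:,2],80); t=w[abs(w[:,2]-h)<3]; print(t.mean(0),cv2.minAreaRect(t[:,:2].astype(np.float32)))
for n in ('rod_top','marker_top'): print(n,models.mark_of(p,n)[:2])
E
```

```text
[-2.04343413  0.42036133 10.63641062]
175.85999999999999 [ 479.30144167 -259.75774556  176.85900331] [-2.10586476 -0.15702343 12.1365586 ]
tip 45.659100646284884 [-2.20987685  0.44618113 11.97303034]
21.0833 [ 464.61280734 -296.57948203  329.79843458]
rod 813 [217.3579886  217.9439812  218.62024715]
[ 478.38902727 -258.7770069   217.45842888] ((478.07098388671875, -258.8759765625), (20.890901565551758, 20.825454711914062), 69.22410583496094)
mark 412 [188.73422438 189.7053988  190.38963288]
[ 479.79993223 -472.35911905  189.39946727] ((491.60992431640625, -471.4348449707031), (142.89480590820312, 29.649763107299805), 5.0728278160095215)
rod_top [{'location': [255.6, 143.4], 'confidence': 0.62}]
marker_top []
```

View pics/w3.png

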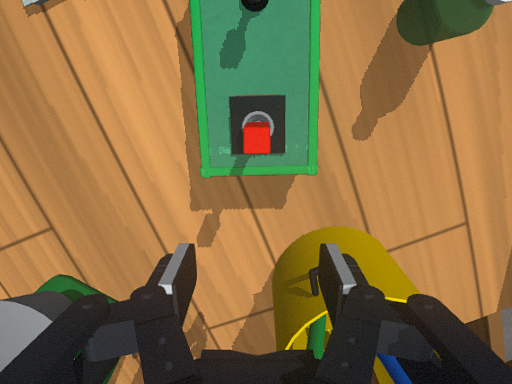

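The wrist view shows the rod standing in the tube with its top at (257,138) and its top face at z≈217.5. That matches the pressed height plus the seat's spring-back. Next, the marker.

```bash
cat > look.py <<'E'
from h import *
def look(name=None):
    p=eyes.read_camera('wrist')
    if name: save(p,name)
    I=p['pixels'].astype(int); R,G,B=I[...,0],I[...,1],I[...,2]; o={}
    for n,m in (('rod',(R>120)&(G<70)&(B<70)),('mark',(R>170)&(G>140)&(B<90))):
        w=cloud(p,m); c=[478.5,-259] if n=='rod' else [526.5,-127.4]
        if len(w): w=w[(w[:,2]>125)&(np.hypot(w[:,0]-c[0],w[:,1]-c[1])<25)]
        if len(w)<20: print(n,'none'); continue
        h=np.percentile(w[:,2],80); t=w[abs(w[:,2]-h)<4]; o[n]=t.mean(0)
        print(n,len(t),t.mean(0),np.median(t[:,2]),cv2.minAreaRect(t[:,:2].astype(np.float32)))
    return o
E
python3 - <<'E'
from look import *
u=np.array([np.cos(1.21),np.sin(1.21)]); a=np.array([526.5,-127.4])
ctrl.move_l([*(a-40*u),330],max_speed=150,rot=[np.pi,0,1.21])
look('w4'); print(telemetry.read_t())
E
```

```text
rod 467 [ 478.96709131 -257.2199363   217.16845936] 217.32052016689317 ((478.8106384277344, -258.2134704589844), (21.73914909362793, 20.591259002685547), 68.5271987915039)
mark 376 [ 527.01989992 -128.04378333  158.28430788] 158.29342507960737 ((527.0692138671875, -128.2167205810547), (18.649152755737305, 17.68836784362793), 68.98638916015625)
22.3167
```

View pics/w4.png

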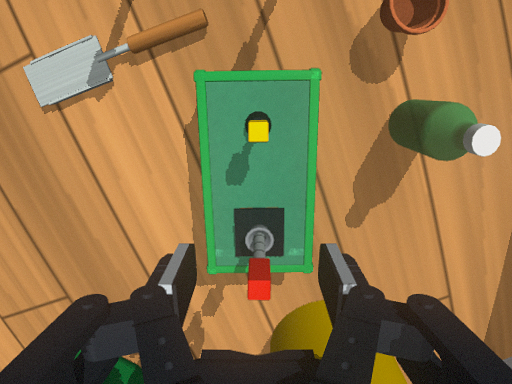

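The marker knob is at (258,131) with its top at z≈158.3, and the rod top at (260,275) is at 217.3, so the marker must go up 59 mm.

```bash
python3 - <<'E'
from look import *
u=np.array([np.cos(1.21),np.sin(1.21)]); a=np.array([527.,-128.]); f0=telemetry.read_wrist_force()
ctrl.move_l([*a,330],max_speed=120)
ctrl.move_l([*a,200],max_speed=120); print(ctrl.move_l([*a,126.6],max_speed=60,until_force=10))
command_gripper(0); e=telemetry.read_eef_pos(); print(e,telemetry.read_gripper_width())
ctrl.move_l([*a,e[2]+59],max_speed=40); ctrl.hold(.3)
print(telemetry.read_eef_pos(),telemetry.read_gripper_width(),telemetry.read_wrist_force()-f0)
command_gripper(60); ctrl.hold(.2)
ctrl.move_l([*a,340],max_speed=100)
ctrl.move_l([*(a-50*u),350],max_speed=120)
look('w5'); print(telemetry.read_t())
E
```

```text
False
[ 527.19777747 -128.07610253  126.81617936] 18.943848651240366
[ 527.12132803 -128.05780033  185.94249166] 19.389660297793004 [ 5.07933917 -0.30537613 -0.10917645]
rod 425 [ 478.89455295 -257.32874314  217.05325537] 217.1945252020662 ((478.6478271484375, -258.0246887207031), (22.254501342773438, 19.96966552734375), 68.99419403076172)
mark 498 [ 527.23648124 -127.7937485   217.31161196] 217.3133240922913 ((527.3002319335938, -127.78970336914062), (18.768205642700195, 18.104068756103516), 68.83172607421875)
30.7667
```

View pics/w5.png

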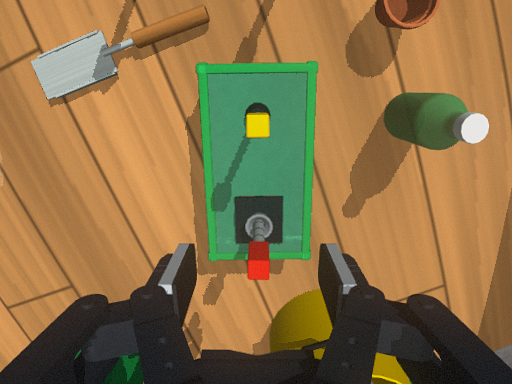

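The marker top at (257,124) and the rod top at (259,262) both measure z≈217.2, the rod is upright and the gripper is clear. I'm handing in.

```bash
python3 -c "
from h import *
print(ctrl.finish_job())"
```

```text
the job is handed in; nothing more can be done
None
```

The job is handed in, with no verdict returned: the rod was pressed in with about 12 N, sprang back about 1.7 mm and stands released in the tube, and the marker top measures level with the rod top (217.3 and 217.2 mm).

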